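Turn the dart tin over and serve the barrels in its lid

ROBOT

A 6-joint arm with a two-finger parallel gripper is mounted at the origin on the work surface. World frame = base frame: x ahead of the robot, y to its left, z up, the work surface at z = 0. Lengths are in mm, angles in rad, forces in N, time in s.
With the tool pointing down it reaches from about 275 to 750 mm from the base axis. Payload 10.2 kg.
Tool frame: the origin (TCP) lies between the finger pads, 19 mm behind the fingertips; this is the grasp point; z points along the fingers, y is the line along which they close (so a half turn about z gives the same grasp; the last joint's range is limited). The gripper opens to 85 mm and grips with 20 to 120 N. Pads are 22 mm wide; open, the fingers measure 114 mm over their backs; the gripper's body (76 mm by 85 mm) begins 54 mm behind the grasp point. The pads swing forward as they close: fully open they stand 13 mm farther back than shut.
Start: joints at [1.097, 0.313, 1.498, -0, 1.331, -0.223], TCP at [130.307, 508.578, 249.994] pointing down, gripper open.
Joint ranges: [-2.94, 2.94], [-0.97, 2.17], [0.19, 2.56], [-1.23, 4.37], [0.02, 3.11], [-2.88, 2.88]. Speed limits (rad/s): [2.39, 2.39, 3.01, 3.14, 3.14, 3.14].

INTERFACE

Orientations are given as a unit quaternion [w, x, y, z].
In Python, from rig import sense, capture, finish_job gives the robot as it stands. The module is installed in compiled form; this text tells all that it offers.
- The arm moves only by the tool move_arm, never from a script. Its argument "moves" is a list of rows, each an object with "turn": the turn, a rotation vector about the tool's x, y, z in rad, a list of three; "translation": the shift along the tool's x, y, z in mm, a list of three; "hand": the opening, from 0 (shut) to 1 (fully open). In form: [{"turn": [wx, wy, wz], "translation": [x, y, z], "hand": hand}, ...]. A call has 1 to 10 rows; each row shifts and turns the commanded pose from where the row before left it, along the tool's axes as they then stand; what a row does not reach is not made up. A row lasts 1/12 s, in which the tool goes at most 41.7 mm and 7.16 degrees, less where a joint would pass 70% of its speed; a pose out of reach is approached as far as the arm can. A call with a gripper value outside its range is refused whole. The fingers move at their own pace and stop on an object; "grip_force" is the grip in N (left out, the last holds). Time passes only in rows, so rows that do not move let the fingers close. It gives the time, the measured TCP pose, the force, the opening and the grip force at its end, in the units of the state.
- sense(): the state, without advancing time (a new reading comes with each control period).
- capture(name): name is "scene" or "side" or "wrist"; returns a dict with "image" (400x640x3 uint8, blue, green, red), "z_map" (400x640 float32, mm along the optical axis (not along the pixel's ray), 0 where there is no reading), "vertical_fov" (degrees; the focal length in pixels is half the picture's height over the tangent of half this angle, whatever the lens; pixels are square), "cx", "cy" (the principal point, pixels), "k1" (the pictures are not rectified: a ray, as slopes to the right and down, at radius r is drawn at 1 + k1 r^2 times it, then the intrinsics apply), "R" (3x3) and "t" (3): a world point X has camera coordinates R X + t; the wrist camera has in their place "T_tool_cam" (4x4, takes a point from camera to tool coordinates, whose origin is the TCP and whose axes are the flange's). Camera axes: x right, y down, z forward; pixel columns grow to the right and rows downward; lengths in mm; the calibration is good to about 2 mm. A picture is of the moment at which its call begins: read the wrist's pose just before it.
- finish_job(): hands the job in; it is judged then, once.
The state is a dict: "time_s": time; "joints": joint angles; "dq": joint speeds; "tau": joint torques, N m; "eef_pos": TCP position; "ee_rot": TCP orientation; "force": force on the tool from outside, world axes, zero at the start; "wrist_torque": the same for the moment, N m; "grip_width": opening from 0.0 (shut) to 1.0 (fully open); "grip_force": force on a finger pad.
Only numpy, scipy, OpenCV 4.12 (cv2) and the standard library are available. Lean on these libraries where they do the work, as an engineer would, in place of code of your own. Each camera call takes 0.05 s, during which the arm holds its last target. There are 200 camera calls.

TASK

Turn the tin of spare dart barrels upside down, pinching its loose lid shut so that nothing spills, and lay it back in the sloping cradle lid-down, resting against the lip, and let go. Then take hold of the tin itself and lift it off, leaving the lid lying in the cradle as a tray with all three barrels in it, and stand the empty tin mouth-down near the middle of the cork mat. Drop nothing, and leave the other things on the ledge where they are.

Things in the scene. Friction and masses are not known exactly. Their poses are not given: they have to be found in the camera images.
- tin: bright metal box 124 (x) x 60 (y) x 44 high (z), walls, floor and two lengthwise partitions (38 high) 2.5 thick, 130-210 g, friction on the lid about 0.25. Origin: centre of its underside; z out of the open mouth. At the start it holds the barrels, wears the lid and lies in the cradle: underside on the 45 degree board, lower end on the lip, x down the slope, z up and outward at 45 degrees
- lid: loose, unfastened steel lid: plate 132 (x) x 68 (y) x 3 thick with a skirt 14 deep, 2.5 thick, that goes over the tin's walls with 1.5 play each side. Origin: centre of the plate's inner face, which rests on the tin's rim, 44 above the tin's origin; z points out of the shut tin, the skirt is at negative z. Shut tin: 47 thick
- barrel1: spare brass dart barrel with a steel point, loose, one in each lane of the tin, out of sight: barrel 12 diameter x 54 long, point 5 diameter x 34 long, 25 g. Origin: middle of the brass barrel's axis; its x runs along it, away from the point
- barrel2: second spare barrel, the same, in the tin
- barrel3: third spare barrel, the same, in the tin
- cradle: dark wooden cradle fixed to the ledge. Origin: centre underneath, z up; base plate x -57 to 77, 96 wide (y), 12 thick. A board 90 wide slopes down at 45 degrees towards +x, its upper face 62 long. No sides. A tin lying on it overhangs its upper edge by 62, with free space under the overhang (only a post at x -1 to 29 under the board). May swap sides with the mat
- lip (a point): point on the cradle (x 45, y 0, z 35 in its frame): the foot of the board's upper face, where a lip stands up 14 square to the face, its edge along the cradle's y. The shut tin's upper end can be pinched, one finger on the lid and one on the underside, by a tool pointing down the slope
- mat: thin cork mat 200 x 200 x 4 fixed on the ledge. Origin: centre of its underside; top 4 above
- cup: bystander: white ceramic chalk cup, 72 diameter, 80 high, origin centre of its foot
- holder: bystander: walnut chalk holder lying flat, 118 x 26 x 22, origin underneath
- glass: bystander: beer glass, 84 diameter, 150 high, origin centre of its foot
- dart1: bystander: dart lying flat, 140 long, flights 28 across, origin on its axis near the middle
- dart2: bystander: dart, as dart1
- dart3: bystander: dart, as dart1
Things that resemble listed ones, but are neither listed nor needed, are in the scene too. Of the things shaped like the tin, the metal one is meant. There is more than one size of the lid; the one meant has the size given above.

How it is judged (in metres and radians):
On the way, in this order (a step that is already met when the one before it is completed fails the run):
1. the tin is upside down (mouth more than 126 degrees from up) with its lid still shut on it and the barrels inside (angle between tin's own z axis and vertical above 2.2 rad and x of lid in the frame of tin between -0.005 and 0.005 m and y of lid in the frame of tin between -0.005 and 0.005 m and z of lid in the frame of tin between 0.04 and 0.049 m and z of barrel1 in the frame of tin between 0 and 0.047 m and z of barrel2 in the frame of tin between 0 and 0.047 m and z of barrel3 in the frame of tin between 0 and 0.047 m), for 0.2 s.
2. the shut tin rests lid-down in the cradle against the lip, let go (x of lid in the frame of cradle between -0.014 and 0.016 m and y of lid in the frame of cradle between -0.02 and 0.02 m and z of lid in the frame of cradle between 0.068 and 0.098 m and angle between lid's own z axis and vertical between 2.2 and 2.5 rad and linear speed of each of lid, tin below 0.02 m/s and x of lid in the frame of tin between -0.005 and 0.005 m and y of lid in the frame of tin between -0.005 and 0.005 m and z of lid in the frame of tin between 0.04 and 0.049 m and z of barrel1 in the frame of tin between 0 and 0.047 m and z of barrel2 in the frame of tin between 0 and 0.047 m and z of barrel3 in the frame of tin between 0 and 0.047 m and contact force between the fingers and tin below 0.1 N and contact force between the fingers and lid below 0.1 N), for 0.3 s.
At the end, for the whole second after the job is handed in: The lid lies in the cradle, plate on the board and within about 15 mm of resting against the lip (20 mm sideways), all three barrels in it; the empty tin stands flat, mouth down, on the cork mat, its centre within 60 mm of the mat's centre; all at rest and released (x of lid in the frame of cradle between -0.014 and 0.016 m and y of lid in the frame of cradle between -0.02 and 0.02 m and z of lid in the frame of cradle between 0.068 and 0.098 m and angle between lid's own z axis and vertical between 2.2 and 2.5 rad and linear speed of each of lid, tin below 0.02 m/s and x of barrel1 in the frame of lid between -0.06 and 0.06 m and y of barrel1 in the frame of lid between -0.034 and 0.034 m and z of barrel1 in the frame of lid between -0.022 and 0.003 m and x of barrel2 in the frame of lid between -0.06 and 0.06 m and y of barrel2 in the frame of lid between -0.034 and 0.034 m and z of barrel2 in the frame of lid between -0.022 and 0.003 m and x of barrel3 in the frame of lid between -0.06 and 0.06 m and y of barrel3 in the frame of lid between -0.034 and 0.034 m and z of barrel3 in the frame of lid between -0.022 and 0.003 m and contact force between the fingers and tin below 0.1 N and contact force between the fingers and lid below 0.1 N and angle between tin's own z axis and vertical above 3 rad and horizontal distance between tin and mat below 0.06 m and height (world z) of tin between 0.044 and 0.052 m); the robot touches nothing.
It fails at once if a barrel spills onto the ledge (height (world z) of any of barrel1, barrel2, barrel3 below 0.022 m).
It fails at once if the tin or the lid is dropped (falls freely, faster than 0.7 m/s) ((linear speed of tin above 0.7 m/s and contact force between the fingers and tin below 0.1 N and contact force between the fingers and lid below 0.1 N) or (linear speed of lid above 0.7 m/s and contact force between the fingers and tin below 0.1 N and contact force between the fingers and lid below 0.1 N)).
It fails at once if a bystander (cup, holder, glass or dart) is moved by more than 30 mm (distance of any of dart1, dart2, dart3, cup, holder, glass from where it was at the start of the episode above 0.03 m).
It also fails if it takes over 66 s, if anything falls off the work surface, if the arm or the gripper's body presses on something with over 40 N, if the wrist force passes 120 N, or if a joint passes its speed limit or range.

## Working session

There is one attempt and no reset: what is moved stays moved. The work goes in short steps, Python scripts to look and compute and a tool call to move; the robot and the scene stay as the last step left them, time stands still between calls to the robot, and variables do not carry over. Pictures are saved under pics/ and viewed, at most 13 in all, crops included, and the job is handed in when it is done.

Besides the shell and the picture viewer there is one more tool, called as name(argument=value, ...) on one line, values as JSON. move_arm: Moves the arm, as the interface text tells. Its arguments: {"type":"object","properties":{"moves":{"type":"array","items":{"type":"object","properties":{"turn":{"type":"array","items":{"type":"number"}},"translation":{"type":"array","items":{"type":"number"}},"hand":{"type":"number"}}}},"grip_force":{"type":"number"}},"required":["moves"]}

```bash
mkdir -p pics
cat > h.py <<'E'
import numpy as np, cv2
from rig import sense, capture, finish_job
from scipy.spatial.transform import Rotation as Ro
def rays(c,uv):
    f=200/np.tan(np.radians(c["vertical_fov"])/2)
    uv=np.atleast_2d(np.asarray(uv,float))
    K=np.array([[f,0,c["cx"]],[0,f,c["cy"]],[0,0,1]])
    p=cv2.undistortPoints(uv[:,None],K,np.array([c["k1"],0,0,0.]))[:,0]
    return np.c_[p,np.ones(len(p))]
def extr(c,s=None):
    if "R" in c: R=np.array(c["R"]);t=np.array(c["t"]);return R.T,-R.T@t
    T=np.array(c["T_tool_cam"]);q=s["ee_rot"];A=Ro.from_quat([q[1],q[2],q[3],q[0]]).as_matrix()
    return A@T[:3,:3],A@T[:3,3]+np.array(s["eef_pos"])
def depthpts(c,uv,s=None):
    r=rays(c,uv);uv=np.atleast_2d(uv).astype(int);z=c["z_map"][uv[:,1],uv[:,0]]
    A,o=extr(c,s);return (r*z[:,None])@A.T+o
def plane(c,uv,h,s=None):
    r=rays(c,uv);A,o=extr(c,s);d=r@A.T
    return o+d*((h-o[2])/d[:,2])[:,None]
E
python3 - <<'E'
from h import *
s=sense();print(s)
ims=[]
for n in("scene","side"):
    c=capture(n);np.save(f"{n}.npy",c,allow_pickle=True);cv2.imwrite(f"pics/{n}0.png",c["image"]);A,o=extr(c);print(n,o,A[:,2],c["vertical_fov"])
E
```

```text
{'time_s': 0.0, 'joints': array([ 1.09660961e+00,  3.13460527e-01,  1.49845251e+00,  1.11970900e-05,
        1.33097336e+00, -2.23391812e-01]), 'dq': array([-0.00040552,  0.00082332, -0.00097879, -0.00016587, -0.00118807,
       -0.00084828]), 'tau': array([ 2.90643235e-03, -4.12280738e+01, -2.59738648e+01, -1.86766511e-05,
        4.23581965e-03, -1.39988714e-05]), 'eef_pos': array([130.1879516 , 508.36291212, 249.42386052]), 'ee_rot': array([-2.26185250e-04,  1.25070371e-01,  9.92147662e-01, -6.06063933e-04]), 'force': array([ 0.08496853, -0.12024148, -0.08200541]), 'wrist_torque': array([-0.00828999, -0.02012537,  0.04332822]), 'grip_force': 0.0, 'grip_width': 1.0056520797754764}
scene [ 944.01090052  517.67015569 1125.74649289] [-0.34390045 -0.42807774 -0.83575231] 50.634061584132425
side [ 76.33432338 761.00602356 870.57741872] [ 0.35938891 -0.65638572 -0.663323  ] 47.98813803475582
```

View pics/scene0.png

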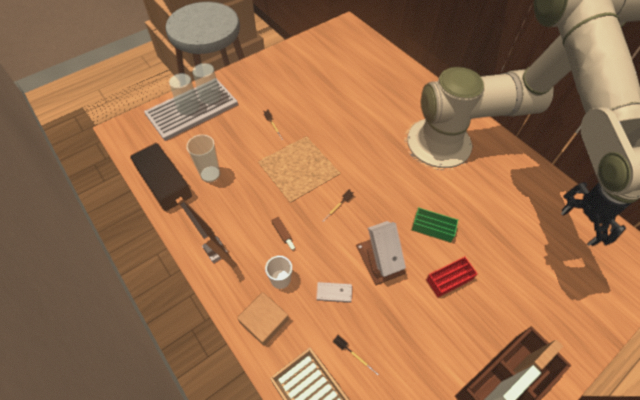

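View pics/side0.png

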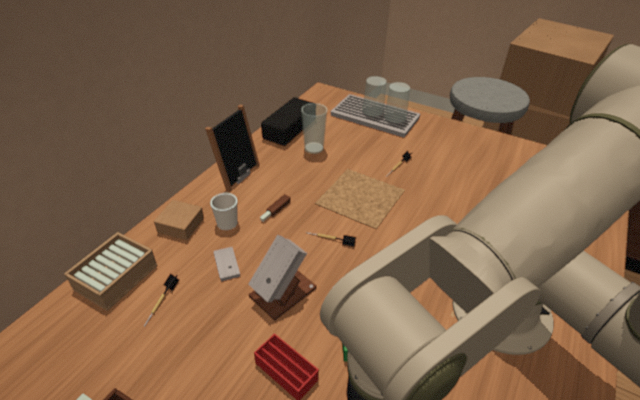

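Scene picture: the shut metal tin lies in the cradle at about (387,248). Possible mix-ups are the green tin (436,224), the red tin (452,277) and a small loose lid (334,292). The mat is at (300,167), the cup at (280,272) and the holder at (284,232). The side view has the tin at (278,268) and the mat at (361,197).

Run:
```python
from h import *
S=np.load("scene.npy",allow_pickle=True).item();D=np.load("side.npy",allow_pickle=True).item()
def fullpts(c):
    uv=np.stack(np.meshgrid(np.arange(640),np.arange(400)),-1).reshape(-1,2);P=depthpts(c,uv);P[c["z_map"].ravel()==0]=np.nan;return P.reshape(400,640,3)
PS,PD=fullpts(S),fullpts(D)
np.save("PS.npy",PS);np.save("PD.npy",PD)
for n,P,(u,v) in(("matS",PS,(300,167)),("tinS",PS,(387,248)),("tinD",PD,(278,268)),("matD",PD,(361,197)),("cup",PS,(288,270)),("holder",PS,(284,232)),("dart",PS,(345,200)),("glass",PS,(204,158)),("lid2",PS,(334,292)),("green",PS,(436,224)),("red",PS,(452,277)),("block",PS,(264,320))): print(n,P[v,u].round(0))
# mat by hue/colour
for n,c,P,(u,v) in(("S",S,PS,(300,167)),("D",D,PD,(361,197))):
    hsv=cv2.cvtColor(c["image"],cv2.COLOR_BGR2HSV);print(n,"mat hsv",hsv[v,u],"tin",hsv[248,387] if n=="S" else hsv[268,278])
    m=hsv[...,1]<70; hi=(P[...,2]>30)&(P[...,2]<170)
    t=PS[248,387]
    near=np.linalg.norm(P[...,:2]-t[:2],axis=2)<110
    mm=m&hi&near; Q=P[mm]; print(len(Q),Q.min(0).round(),Q.max(0).round())
    # plane fit RANSAC
    rng=np.random.default_rng(0);best=0
    for _ in range(500):
        a=Q[rng.choice(len(Q),3,False)];nn=np.cross(a[1]-a[0],a[2]-a[0]);L=np.linalg.norm(nn)
        if L<50: continue
        nn/=L;i=abs((Q-a[0])@nn)<2
        if nn[2]<0:nn=-nn
        if i.sum()>best and .5<nn[2]<.9:best=i.sum();I=i
    q=Q[I];ce=q.mean(0);_,_,V=np.linalg.svd(q-ce);nn=V[2]*np.sign(V[2][2])
    az=np.arctan2(nn[1],nn[0]);print("plane",best,nn.round(3),"tilt",np.degrees(np.arccos(nn[2])),"az",np.degrees(az),ce.round(1))
    w=np.array([-np.sin(az),np.cos(az),0]);dn=np.cross(w,nn)
    X=q@dn;Y=q@w
    print("dn",dn.round(3),"ext x",X.min(),np.percentile(X,[1,99]),X.max(),"y",np.percentile(Y,[0,1,99,100]))
    r=cv2.minAreaRect(np.c_[X,Y].astype(np.float32));print(r)
    print("centre",dn*r[0][0]+w*r[0][1]+nn*(ce@nn), "ang")
im=np.hstack([cv2.resize(S["image"][210:300,340:440],(400,360),interpolation=2),cv2.resize(D["image"][225:325,230:330],(400,360),interpolation=2)])
cv2.imwrite("pics/crop1.png",im)
```

```text
matS [ 458. -200.    5.]
tinS [480. 231. 117.]
tinD [462. 235. 117.]
matD [ 459. -203.    2.]
cup [707.  88.  25.]
holder [646. -20.  21.]
dart [417. -11.  -3.]
glass [ 723. -320.  130.]
lid2 [640. 213.  11.]
green [259. 232.  16.]
red [339. 379.  -1.]
block [841. 172.  44.]
S mat hsv [ 14 135 209] tin [ 14  48 179]
1306 [431. 157.  37.] [519. 287. 159.]
plane 755 [0.183 0.683 0.707] tilt 45.007089936433346 az 74.96711501612255 [476.3 235.4 110.7]
dn [ 0.183  0.683 -0.707] ext x 103.64147841432457 [105.42155504 235.02728967] 236.57344757392593 y [-432.04344797 -430.94470576 -366.89029995 -365.51044793]
((170.120849609375, -398.7718505859375), (66.07514190673828, 133.0828857421875), 89.4596939086914)
centre [476.19054681 235.65286164 110.45497254] ang
D mat hsv [ 16 120 168] tin [ 15  41 150]
2059 [428. 159.  37.] [520. 288. 159.]
plane 1286 [0.185 0.683 0.706] tilt 45.05954478078604 az 74.81073771370053 [475.1 235.8 110.5]
dn [ 0.185  0.682 -0.708] ext x 104.75380355249047 [105.87269179 236.11259859] 237.80764150810802 y [-432.66749749 -431.36971164 -363.37265177 -362.05653719]
((170.95550537109375, -397.6046447753906), (69.86791229248047, 133.16409301757812), 89.17481231689453)
centre [476.04519969 235.90933192 110.14736401] ang
```

View pics/crop1.png

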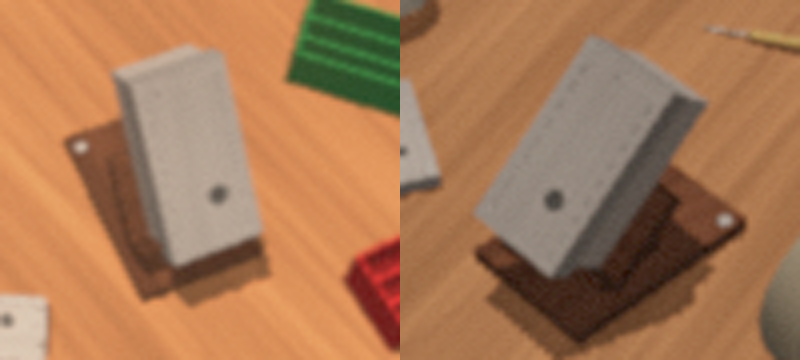

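The crop shows the shut metal tin with its dotted lid lying on the dark cradle. The plate measures 133 x 68 and tilts 45.0°, and the slope heads 75° in azimuth, so it matches the description.

move_arm(moves=[{"translation": [-30, -21, -5], "turn": [0, 0, 0], "hand": 1}, {"translation": [-30, -21, -5], "turn": [0, 0, 0], "hand": 1}, {"translation": [-30, -21, -5], "turn": [0, 0, 0], "hand": 1}, {"translation": [-30, -21, -5], "turn": [0, 0, 0], "hand": 1}, {"translation": [-30, -21, -5], "turn": [0, 0, 0], "hand": 1}, {"translation": [-30, -21, -5], "turn": [0, 0, 0], "hand": 1}, {"translation": [-30, -21, -5], "turn": [0, 0, 0], "hand": 1}, {"translation": [-30, -21, -5], "turn": [0, 0, 0], "hand": 1}, {"translation": [-30, -21, -5], "turn": [0, 0, 0], "hand": 1}, {"translation": [-30, -21, -5], "turn": [0, 0, 0], "hand": 1}])

```text
time_s: 0.93
eef_pos: [369.5, 229.1, 300.2]
ee_rot: [-0.0, 0.125, 0.992, -0.0]
force: [0.3, 0.9, 0.1]
grip_width: 1.005
grip_force: 0.0
```

```bash
cat >> h.py <<'E'
import json
def log():
    s=sense();open("log.jsonl","a").write(json.dumps([list(map(float,s[k])) for k in("joints","eef_pos","ee_rot")])+"\n");return s
def rot(s):
    q=s["ee_rot"];return Ro.from_quat([q[1],q[2],q[3],q[0]])
n=np.array([.184,.683,.707]);n/=np.linalg.norm(n)
w=np.array([-n[1],n[0],0]);w/=np.linalg.norm(w);dn=np.cross(w,n)
def go(target,Z=None,Y=None):
    s=log();R=rot(s).as_matrix();print("t",round(s["time_s"],2),"pos",s["eef_pos"].round(1),"F",s["force"].round(1),"grip",round(s["grip_width"],3),round(s["grip_force"],1),"j",s["joints"].round(2))
    print("move in tool axes",(R.T@(np.array(target)-s["eef_pos"])).round(1))
    if Z is not None:
        T=np.c_[np.cross(Y,Z),Y,Z];print("turn",Ro.from_matrix(R.T@T).as_rotvec().round(3))
E
python3 -c "
from h import *
c=np.array([476,236,111.5]);T=c-23.5*n-32*dn
print(T,T-90*dn,n,w,dn)
go(T-90*dn,dn,n)"
```

```text
[465.79190929 198.10801113 117.52013819] [449.24172472 136.67444555 181.1755261 ] [0.18398215 0.68293376 0.70693143] [-0.9655748   0.26012557  0.        ] [ 0.18389094  0.68259517 -0.70728209]
t 0.93 pos [369.5 229.1 300.2] F [0.3 0.9 0.1] grip 1.005 0.0 j [ 0.28  0.07  1.66  0.    1.41 -1.04]
move in tool axes [-100.2  -69.7  119. ]
turn [-0.785 -0.005  0.012]
```

move_arm(moves=[{"translation": [-30, -20, 0], "turn": [0, 0, 0], "hand": 1}, {"translation": [-30, -20, 0], "turn": [0, 0, 0], "hand": 1}, {"translation": [-30, -20, 0], "turn": [0, 0, 0], "hand": 1}, {"translation": [-10, -10, 0], "turn": [-0.11, 0, 0], "hand": 1}, {"translation": [0, 0, 0], "turn": [-0.11, 0, 0], "hand": 1}, {"translation": [0, 0, 0], "turn": [-0.11, 0, 0], "hand": 1}, {"translation": [0, 0, 0], "turn": [-0.11, 0, 0], "hand": 1}, {"translation": [0, 0, 0], "turn": [-0.11, 0, 0], "hand": 1}, {"translation": [0, 0, 0], "turn": [-0.11, 0, 0], "hand": 1}, {"translation": [0, 0, 0], "turn": [-0.11, 0, 0.01], "hand": 1}])

```text
time_s: 1.77
eef_pos: [448.4, 137.8, 300.4]
ee_rot: [0.047, 0.121, 0.918, 0.375]
force: [-0.0, 1.3, -1.4]
grip_width: 1.0
grip_force: 0.0
```

```bash
python3 -c "
from h import *
go([449.2,136.7,181.2],dn,n)
s=sense();c=capture('wrist');np.save('w1.npy',c,allow_pickle=True);cv2.imwrite('pics/w1.png',c['image']);print(c['T_tool_cam'])"
```

```text
t 1.77 pos [448.4 137.8 300.4] F [-0.   1.3 -1.4] grip 1.0 0.0 j [-0.34  0.07  1.85  0.79  1.39 -1.87]
move in tool axes [ -1.6 -84.   84.6]
turn [-0.01  -0.006 -0.001]
[[-2.90827466e-04 -9.51185383e-01 -3.08619965e-01  7.79672894e+01]
 [ 9.99999670e-01 -5.10833381e-04  6.32071469e-04  8.97009909e-01]
 [-7.58870522e-04 -3.08619679e-01  9.51185217e-01 -1.23900712e+02]
 [ 0.00000000e+00  0.00000000e+00  0.00000000e+00  1.00000000e+00]]
```

move_arm(moves=[{"translation": [0, -21, 0], "turn": [-0.01, -0.006, 0], "hand": 1}, {"translation": [0, -21, 15], "turn": [0, 0, 0], "hand": 1}, {"translation": [0, -21, 20], "turn": [0, 0, 0], "hand": 1}, {"translation": [-1, -21, 20], "turn": [0, 0, 0], "hand": 1}, {"translation": [0, 0, 20], "turn": [0, 0, 0], "hand": 1}, {"translation": [0, 0, 0], "turn": [0, 0, 0], "hand": 1}, {"translation": [0, 0, 0], "turn": [0, 0, 0], "hand": 1}])

```text
time_s: 2.4
eef_pos: [447.0, 131.3, 187.8]
ee_rot: [0.048, 0.121, 0.917, 0.377]
force: [0.2, 0.3, 0.1]
grip_width: 0.998
grip_force: 0.0
```

```bash
python3 -c "
from h import *
go([465.8,198.1,117.5],dn,n)
s=sense();c=capture('wrist');np.save('w1.npy',c,allow_pickle=True);cv2.imwrite('pics/w1.png',c['image'])"
```

```text
t 2.4 pos [447.  131.3 187.8] F [0.2 0.3 0.1] grip 0.998 0.0 j [-0.36  0.22  2.    0.85  1.19 -2.12]
move in tool axes [-1.2 -0.  98.8]
turn [-0.006 -0.004 -0.001]
```

View pics/w1.png

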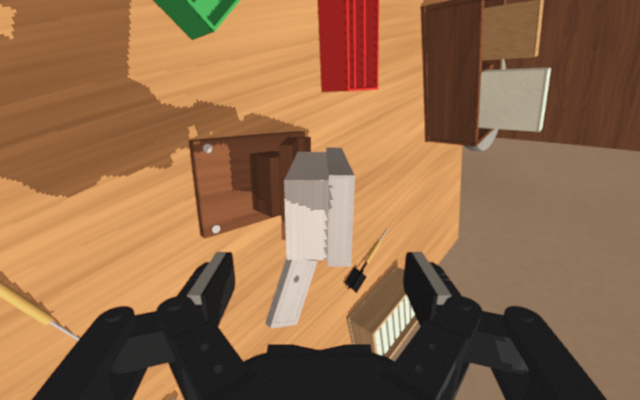

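The wrist view shows the tin's upper end at (284-353, 150-265), with the lid on the right, midway between the fingertips at (215,280) and (428,280).

```bash
python3 -c "
from h import *
c=np.load('w1.npy',allow_pickle=True).item();T=np.array(c['T_tool_cam'])
uv=np.stack(np.meshgrid(np.arange(250,400),np.arange(140,275)),-1).reshape(-1,2)
z=c['z_map'][uv[:,1],uv[:,0]];P=(rays(c,uv)*z[:,None])@T[:3,:3].T+T[:3,3]
hs=cv2.cvtColor(c['image'],cv2.COLOR_BGR2HSV)[uv[:,1],uv[:,0]]
m=(hs[:,1]<60)&(z>0)&(P[:,2]<120)
Q=P[m];print(len(Q),Q.min(0),Q.max(0));
for zz in range(50,120,5):
  q=Q[(Q[:,2]>=zz)&(Q[:,2]<zz+5)]
  if len(q)>5:print(zz,len(q),np.percentile(q,[1,99],axis=0).round(1)[:,:2].tolist())
"
```

```text
6536 [-36.445185   -23.02926372  63.51068434] [ 31.72532306  24.33572884 119.93626692]
60 427 [[-35.6, 7.5], [29.5, 23.7]]
65 5224 [[-33.0, -22.2], [30.7, 23.6]]
70 123 [[2.6, -21.7], [31.7, 22.8]]
75 111 [[27.2, -21.6], [31.5, 22.8]]
80 106 [[26.9, -21.6], [31.5, 23.2]]
85 87 [[26.9, -20.9], [31.3, 22.5]]
90 83 [[26.9, -21.2], [31.4, 22.9]]
95 94 [[26.8, -21.0], [31.2, 23.1]]
100 63 [[26.8, -20.8], [31.3, 22.5]]
105 73 [[26.8, -21.0], [31.2, 22.8]]
110 84 [[26.8, -20.1], [31.1, 23.0]]
115 61 [[26.9, -20.6], [31.1, 22.3]]
```

move_arm(grip_force=80, moves=[{"translation": [-2, 0.5, 20], "turn": [-0.006, -0.004, 0], "hand": 1}, {"translation": [0, 0, 20], "turn": [0, 0, 0], "hand": 1}, {"translation": [0, 0, 20], "turn": [0, 0, 0], "hand": 1}, {"translation": [0, 0, 20], "turn": [0, 0, 0], "hand": 1}, {"translation": [0, 0, 16], "turn": [0, 0, 0], "hand": 1}, {"translation": [0, 0, 0], "turn": [0, 0, 0], "hand": 1}, {"translation": [0, 0, 0], "turn": [0, 0, 0], "hand": 1}])

```text
time_s: 3.03
eef_pos: [467.3, 196.2, 121.1]
ee_rot: [0.051, 0.121, 0.916, 0.379]
force: [-0.0, -0.1, 0.2]
grip_width: 1.001
grip_force: 0.0
```

```bash
python3 -c "
from h import *
go([465.8,198.1,117.5],dn,n)"
```

```text
t 3.03 pos [467.3 196.2 121.1] F [-0.  -0.1  0.2] grip 1.001 0.0 j [-0.2   0.39  2.    1.01  0.98 -2.2 ]
move in tool axes [ 1.9 -1.5  3.6]
turn [0.001 0.002 0.001]
```

move_arm(grip_force=80, moves=[{"translation": [0, -0.5, 0], "turn": [0, 0, 0], "hand": 0.65}, {"translation": [0, 0, 0], "turn": [0, 0, 0], "hand": 0.6}, {"translation": [0, 0, 0], "turn": [0, 0, 0], "hand": 0.5}, {"translation": [0, 0, 0], "turn": [0, 0, 0], "hand": 0.4}, {"translation": [0, 0, 0], "turn": [0, 0, 0], "hand": 0.3}, {"translation": [0, 0, 0], "turn": [0, 0, 0], "hand": 0.3}, {"translation": [0, 0, 0], "turn": [0, 0, 0], "hand": 0.3}])

```text
time_s: 3.62
eef_pos: [467.3, 195.2, 120.6]
ee_rot: [0.052, 0.122, 0.916, 0.379]
force: [-4.3, -8.2, 8.0]
grip_width: 0.542
grip_force: 79.9
```

```bash
python3 -c "
from h import *
go([465.8,198.1,117.5],dn,n)
s=sense();print(s['wrist_torque'])"
```

```text
t 3.62 pos [467.3 195.2 120.6] F [-4.3 -8.2  8. ] grip 0.542 79.9 j [-0.2   0.39  2.01  1.01  0.98 -2.2 ]
move in tool axes [ 2.2 -0.5  3.9]
turn [ 0.001  0.003 -0.001]
[-0.41222013  0.50759154  0.20694364]
```

move_arm(moves=[{"translation": [0, 4, -1], "turn": [0, 0, 0], "hand": 0.3}, {"translation": [0, 8, -2], "turn": [0, 0, 0], "hand": 0.3}, {"translation": [0, 12, -2], "turn": [0, 0, 0], "hand": 0.3}, {"translation": [0, 14, -5], "turn": [0, 0, 0], "hand": 0.3}, {"translation": [0, 16, -8], "turn": [0, 0, 0], "hand": 0.3}, {"translation": [0, 16, -12], "turn": [0, 0, 0], "hand": 0.3}, {"translation": [0, 0, 0], "turn": [0, 0, 0], "hand": 0.3}, {"translation": [0, 0, 0], "turn": [0, 0, 0], "hand": 0.3}])

```text
time_s: 4.28
eef_pos: [474.1, 223.1, 190.5]
ee_rot: [0.051, 0.122, 0.916, 0.379]
force: [0.7, 0.1, -4.4]
grip_width: 0.535
grip_force: 82.2
```

```bash
python3 -c "
from h import *
go([467.3,195.2,120.6],dn,n)
s=sense();print(s['wrist_torque'])"
```

```text
t 4.28 pos [474.1 223.1 190.5] F [ 0.7  0.1 -4.4] grip 0.535 82.2 j [-0.13  0.28  1.92  0.94  1.05 -1.97]
move in tool axes [ -0.6 -69.7  29.1]
turn [0.    0.003 0.   ]
[-0.80828588  0.22249507 -0.02741237]
```

move_arm(grip_force=90, moves=[{"translation": [0, 0, 0], "turn": [0, 0, 0.04], "hand": 0.3}, {"translation": [0, 0, 0], "turn": [0, 0, 0.08], "hand": 0.3}, {"translation": [0, 0, 0], "turn": [0, 0, 0.1], "hand": 0.3}, {"translation": [0, 0, 0], "turn": [0, 0, 0.1], "hand": 0.3}, {"translation": [0, 0, 0], "turn": [0, 0, 0.1], "hand": 0.3}, {"translation": [0, 0, 0], "turn": [0, 0, 0.1], "hand": 0.3}, {"translation": [0, 0, 0], "turn": [0, 0, 0.1], "hand": 0.3}, {"translation": [0, 0, 0], "turn": [0, 0, 0.1], "hand": 0.3}, {"translation": [0, 0, 0], "turn": [0, 0, 0.1], "hand": 0.3}, {"translation": [0, 0, 0], "turn": [0, 0, 0.1], "hand": 0.3}])

```text
time_s: 5.12
eef_pos: [473.6, 222.8, 188.8]
ee_rot: [-0.125, 0.518, 0.765, 0.362]
force: [0.1, -0.0, -4.2]
grip_width: 0.54
grip_force: 92.3
```

```bash
python3 -c "
from h import *
go([474.1,223.1,190.5],dn,-n)"
```

```text
t 5.12 pos [473.6 222.8 188.8] F [ 0.1 -0.  -4.2] grip 0.54 92.3 j [-0.13  0.28  1.92  0.94  1.05 -1.05]
move in tool axes [ 0.9  1.2 -0.9]
turn [1.000e-03 0.000e+00 2.214e+00]
```

move_arm(moves=[{"translation": [0, 0, 0], "turn": [0, 0, 0.11], "hand": 0.3}, {"translation": [0, 0, 0], "turn": [0, 0, 0.11], "hand": 0.3}, {"translation": [0, 0, 0], "turn": [0, 0, 0.11], "hand": 0.3}, {"translation": [0, 0, 0], "turn": [0, 0, 0.11], "hand": 0.3}, {"translation": [0, 0, 0], "turn": [0, 0, 0.11], "hand": 0.3}, {"translation": [0, 0, 0], "turn": [0, 0, 0.11], "hand": 0.3}, {"translation": [0, 0, 0], "turn": [0, 0, 0.11], "hand": 0.3}, {"translation": [0, 0, 0], "turn": [0, 0, 0.11], "hand": 0.3}, {"translation": [0, 0, 0], "turn": [0, 0, 0.11], "hand": 0.3}, {"translation": [0, 0, 0], "turn": [0, 0, 0.11], "hand": 0.3}])

```text
time_s: 5.95
eef_pos: [473.6, 222.8, 188.8]
ee_rot: [-0.295, 0.842, 0.381, 0.243]
force: [-0.6, 0.4, -2.7]
grip_width: 0.535
grip_force: 92.4
```

move_arm(moves=[{"translation": [0, 0, 0], "turn": [0, 0, 0.11], "hand": 0.3}, {"translation": [0, 0, 0], "turn": [0, 0, 0.11], "hand": 0.3}, {"translation": [0, 0, 0], "turn": [0, 0, 0.11], "hand": 0.3}, {"translation": [0, 0, 0], "turn": [0, 0, 0.11], "hand": 0.3}, {"translation": [0, 0, 0], "turn": [0, 0, 0.11], "hand": 0.3}, {"translation": [0, 0, 0], "turn": [0, 0, 0.11], "hand": 0.3}, {"translation": [0, 0, 0], "turn": [0, 0, 0.11], "hand": 0.3}, {"translation": [0, 0, 0], "turn": [0, 0, 0.11], "hand": 0.3}, {"translation": [0, 0, 0], "turn": [0, 0, 0.09], "hand": 0.3}, {"translation": [0, 0, 0], "turn": [0, 0, 0.04], "hand": 0.3}])

```text
time_s: 6.78
eef_pos: [473.6, 222.8, 188.8]
ee_rot: [-0.376, 0.921, -0.074, 0.07]
force: [0.5, -0.3, -3.3]
grip_width: 0.54
grip_force: 92.3
```

move_arm(moves=[{"translation": [0, 0, 0], "turn": [0, 0, 0], "hand": 0.3}, {"translation": [0, 0, 0], "turn": [0, 0, 0], "hand": 0.3}, {"translation": [0, 0, 0], "turn": [0, 0, 0], "hand": 0.3}])

```text
time_s: 7.03
eef_pos: [474.0, 223.0, 189.8]
ee_rot: [-0.376, 0.921, -0.071, 0.072]
force: [0.6, -1.3, -3.1]
grip_width: 0.542
grip_force: 92.3
```

```bash
python3 -c "
from h import *
go([467.3,195.2,120.6]-4*dn,dn,-n)
s=sense();print(s['wrist_torque'])
c=capture('side');np.save('s2.npy',c,allow_pickle=True)
c2=capture('wrist')
cv2.imwrite('pics/s2.png',np.hstack([cv2.resize(c['image'][180:330,200:350],(400,400),interpolation=2),cv2.resize(c2['image'][:,120:520],(400,400))]))"
```

```text
t 7.03 pos [474.  223.  189.8] F [ 0.6 -1.3 -3.1] grip 0.542 92.3 j [-0.13  0.28  1.92  0.94  1.05  1.06]
move in tool axes [-6.9 68.8 24.7]
turn [-0.    -0.001  0.111]
[-0.78601575  0.20021632 -0.02585368]
```

View pics/s2.png

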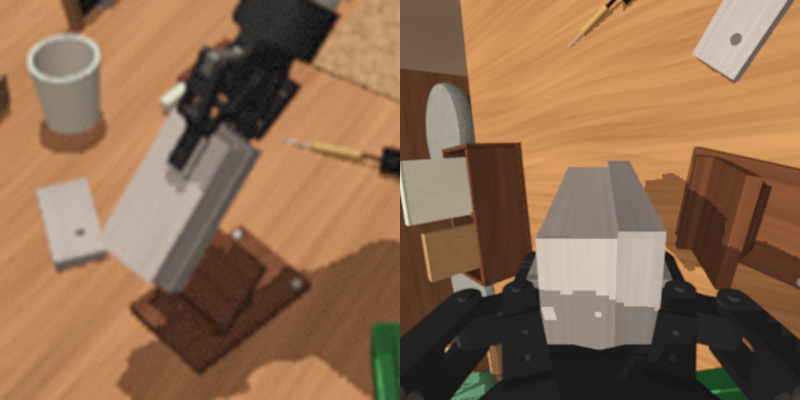

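Lid-down and still shut. The left half shows the tin above the cradle with the lid on its underside; in the right half (wrist) the tin fills (540-665, 160-345) with the lid step on the right, the cradle side.

move_arm(moves=[{"translation": [0, 0, 0], "turn": [0, 0, 0.06], "hand": 0.3}, {"translation": [0, 0, 0], "turn": [0, 0, 0.05], "hand": 0.3}, {"translation": [0, 15, 4], "turn": [0, 0, 0], "hand": 0.3}, {"translation": [0, 15, 4], "turn": [0, 0, 0], "hand": 0.3}, {"translation": [0, 15, 4], "turn": [0, 0, 0], "hand": 0.3}, {"translation": [0, 12, 4], "turn": [0, 0, 0], "hand": 0.3}, {"translation": [0, 0, 0], "turn": [0, 0, 0], "hand": 0.3}, {"translation": [0, 0, 0], "turn": [0, 0, 0], "hand": 0.3}])

```text
time_s: 7.8
eef_pos: [466.9, 195.2, 138.9]
ee_rot: [-0.38, 0.916, -0.122, 0.051]
force: [0.1, 1.0, -3.3]
grip_width: 0.537
grip_force: 92.9
```

```bash
python3 -c "
from h import *
go([467.3,195.2,120.6]-4*dn,dn,-n)
s=sense();print(s['wrist_torque'])"
```

```text
t 7.8 pos [466.9 195.2 138.9] F [ 0.1  1.  -3.3] grip 0.537 92.9 j [-0.2   0.35  1.99  0.98  1.01  0.99]
move in tool axes [ 0.4 12.8  9. ]
turn [-0.001 -0.002 -0.   ]
[-0.77726815  0.1789051  -0.05422247]
```

move_arm(moves=[{"translation": [0, 3, 4], "turn": [0, 0, 0], "hand": 0.3}, {"translation": [0, 3, 3], "turn": [0, 0, 0], "hand": 0.3}, {"translation": [0, 2, 0], "turn": [0, 0, 0], "hand": 0.3}, {"translation": [0, 2, 0], "turn": [0, 0, 0], "hand": 0.3}, {"translation": [0, 1, 0], "turn": [0, 0, 0], "hand": 0.3}, {"translation": [0, 0.5, 0], "turn": [0, 0, 0], "hand": 0.3}, {"translation": [0, 0, 0], "turn": [0, 0, 0], "hand": 0.3}, {"translation": [0, 0, 0], "turn": [0, 0, 0], "hand": 0.3}])

```text
time_s: 8.47
eef_pos: [465.9, 192.1, 125.8]
ee_rot: [-0.379, 0.916, -0.121, 0.051]
force: [0.1, -1.1, -2.9]
grip_width: 0.537
grip_force: 93.1
```

```bash
python3 -c "
from h import *
go([467.3,195.2,120.6]-4*dn,dn,-n)
s=sense();print(s['wrist_torque'])"
```

```text
t 8.47 pos [465.9 192.1 125.8] F [ 0.1 -1.1 -2.9] grip 0.537 93.1 j [-0.21  0.38  2.01  1.    1.    0.95]
move in tool axes [0.5 1.3 2. ]
turn [-0.001 -0.002  0.   ]
[-0.8314531   0.14570491 -0.10578318]
```

move_arm(moves=[{"translation": [0, 0.7, 0.5], "turn": [0, 0, 0], "hand": 0.3}, {"translation": [0, 0.7, 0.5], "turn": [0, 0, 0], "hand": 0.3}, {"translation": [0, 0, 0], "turn": [0, 0, 0], "hand": 0.3}, {"translation": [0, 0, 0], "turn": [0, 0, 0], "hand": 0.3}])

```text
time_s: 8.8
eef_pos: [466.0, 191.9, 125.4]
ee_rot: [-0.38, 0.915, -0.121, 0.052]
force: [-8.1, -9.3, 14.1]
grip_width: 0.537
grip_force: 95.7
```

```bash
python3 -c "
from h import *
go([467.3,195.2,120.6]-4*dn,dn,-n)
s=sense();print(s['wrist_torque'])
c=capture('side')
cv2.imwrite('pics/s3.png',np.hstack([cv2.resize(c['image'][200:320,220:340],(500,500),interpolation=2)]))"
```

```text
t 8.8 pos [466.  191.9 125.4] F [-8.1 -9.3 14.1] grip 0.537 95.7 j [-0.21  0.38  2.01  1.    1.    0.95]
move in tool axes [0.4 0.9 1.9]
turn [-0.003 -0.002  0.002]
[0.13595449 0.67148846 0.7234247 ]
```

View pics/s3.png

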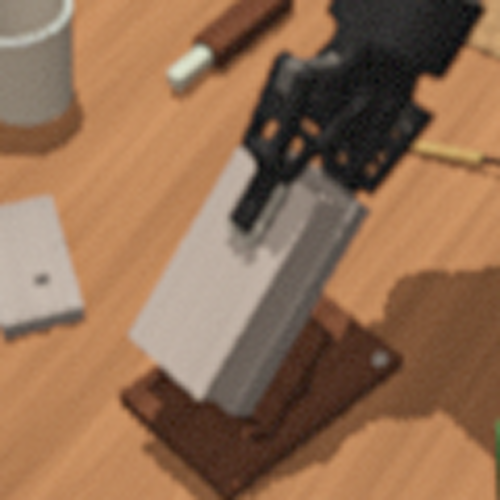

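Side view: the tin lies lid-down with its lower end at the lip, near (220,400) in the crop. The reaction of about 18 N up the slope confirms the contact. Next: settle it a touch and release.

move_arm(grip_force=25, moves=[{"translation": [0, 0.6, -0.3], "turn": [0, 0, 0], "hand": 0.3}, {"translation": [0, 0.4, 0], "turn": [0, 0, 0], "hand": 0.3}, {"translation": [0, 0, 0], "turn": [0, 0, 0], "hand": 0.3}])

```text
time_s: 9.1
eef_pos: [466.0, 191.0, 124.5]
ee_rot: [-0.38, 0.916, -0.121, 0.052]
force: [-3.6, -5.9, 8.1]
grip_width: 0.535
grip_force: 94.2
```

```bash
python3 -c "
from h import *
go([467.3,195.2,120.6]-4*dn,dn,-n)
s=sense();print(s['force']@n,s['force']@dn,s['force']@w)"
```

```text
t 9.1 pos [466.  191.  124.5] F [-3.6 -5.9  8.1] grip 0.535 94.2 j [-0.21  0.38  2.01  1.    1.    0.94]
move in tool axes [ 0.1 -0.4  1.9]
turn [-0.002 -0.003  0.001]
0.989790113190324 -10.417461806497016 1.8912583992265335
```

move_arm(moves=[{"translation": [0, 0, 0], "turn": [0, 0, 0], "hand": 0.56}, {"translation": [0, 0, 0], "turn": [0, 0, 0], "hand": 0.6}, {"translation": [0, 0, 0], "turn": [0, 0, 0], "hand": 0.66}, {"translation": [0, 0, 0], "turn": [0, 0, 0], "hand": 0.75}, {"translation": [0, 0, 0], "turn": [0, 0, 0], "hand": 0.85}, {"translation": [0, 0, 0], "turn": [0, 0, 0], "hand": 0.9}, {"translation": [0, 0, 0], "turn": [0, 0, 0], "hand": 0.9}, {"translation": [0, 0, 0], "turn": [0, 0, 0], "hand": 0.9}, {"translation": [0, 0, 0], "turn": [0, 0, 0], "hand": 0.9}, {"translation": [0, 0, 0], "turn": [0, 0, 0], "hand": 0.9}])

```text
time_s: 9.93
eef_pos: [465.6, 191.0, 123.6]
ee_rot: [-0.379, 0.916, -0.121, 0.051]
force: [0.4, 0.9, 0.2]
grip_width: 0.896
grip_force: 0.0
```

```bash
python3 -c "
from h import *
go([467.3,195.2,120.6]-4*dn,dn,-n)
s=sense();c=capture('side');cv2.imwrite('pics/s4.png',cv2.resize(c['image'][200:320,220:340],(500,500),interpolation=2))"
```

```text
t 9.93 pos [465.6 191.  123.6] F [0.4 0.9 0.2] grip 0.896 0.0 j [-0.21  0.38  2.01  1.    0.99  0.94]
move in tool axes [ 0.5 -1.   1.3]
turn [-0.001 -0.002  0.   ]
```

View pics/s4.png

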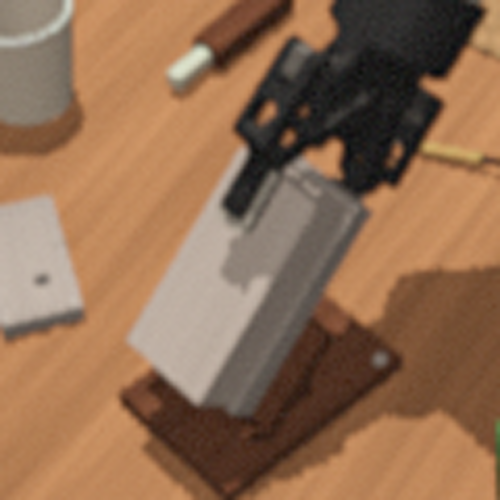

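Released: the fingers are clear and the tin lies undisturbed. Next: back away up the slope.

move_arm(moves=[{"translation": [0, 0, -15], "turn": [0, 0, 0], "hand": 1}, {"translation": [0, 0, -25], "turn": [0, 0, 0], "hand": 1}, {"translation": [0, 0, -30], "turn": [0, 0, 0], "hand": 1}, {"translation": [0, -25, -25], "turn": [0, 0, 0], "hand": 1}, {"translation": [0, -25, -25], "turn": [-0.05, 0, 0], "hand": 1}, {"translation": [0, -25, -20], "turn": [-0.11, 0, 0], "hand": 1}, {"translation": [0, -25, 0], "turn": [-0.11, 0, 0], "hand": 1}, {"translation": [0, -25, 0], "turn": [-0.11, 0, 0], "hand": 1}, {"translation": [0, -25, 0], "turn": [-0.11, 0, 0], "hand": 1}, {"translation": [0, -25, 0], "turn": [-0.11, 0, 0], "hand": 1}])

```text
time_s: 10.82
eef_pos: [477.2, 235.0, 321.7]
ee_rot: [-0.09, 0.987, -0.132, 0.015]
force: [1.5, -1.2, 0.5]
grip_width: 0.995
grip_force: 0.0
```

```bash
python3 -c "
from h import *
d=np.array([0,0,-1.]);go([485,270,330],d,np.array([.966,-.26,0]))"
```

```text
t 10.82 pos [477.2 235.  321.7] F [ 1.5 -1.2  0.5] grip 0.995 0.0 j [0.16 0.22 1.44 0.17 1.4  1.98]
move in tool axes [ -1.6 -36.8  -1.6]
turn [-0.138 -0.148 -1.569]
```

Now roll −90° while moving a bit.

move_arm(moves=[{"translation": [0, -20, 0], "turn": [-0.1, 0, 0], "hand": 1}, {"translation": [0, -17, 0], "turn": [-0.09, 0, 0], "hand": 1}, {"translation": [0, 0, 0], "turn": [0, 0, -0.12], "hand": 1}, {"translation": [0, 0, 0], "turn": [0, 0, -0.12], "hand": 1}, {"translation": [0, 0, 0], "turn": [0, 0, -0.12], "hand": 1}, {"translation": [0, 0, 0], "turn": [0, 0, -0.12], "hand": 1}, {"translation": [0, 0, 0], "turn": [0, 0, -0.12], "hand": 1}, {"translation": [0, 0, 0], "turn": [0, 0, -0.12], "hand": 1}, {"translation": [0, 0, 0], "turn": [0, 0, -0.12], "hand": 1}, {"translation": [0, 0, 0], "turn": [0, 0, -0.12], "hand": 1}])

```text
time_s: 11.65
eef_pos: [486.4, 269.3, 324.5]
ee_rot: [0.002, 0.939, 0.344, -0.001]
force: [-0.9, -0.8, -0.7]
grip_width: 1.001
grip_force: 0.0
```

move_arm(moves=[{"translation": [0, 0, 0], "turn": [0, 0, -0.12], "hand": 1}, {"translation": [0, 0, 0], "turn": [0, 0, -0.12], "hand": 1}, {"translation": [0, 0, 0], "turn": [0, 0, -0.12], "hand": 1}, {"translation": [0, 0, 0], "turn": [0, 0, -0.12], "hand": 1}, {"translation": [0, 0, 0], "turn": [0, 0, -0.12], "hand": 1}])

```text
time_s: 12.07
eef_pos: [486.4, 269.3, 324.5]
ee_rot: [0.002, 0.796, 0.606, -0.001]
force: [0.2, 0.2, -0.7]
grip_width: 1.002
grip_force: 0.0
```

```bash
python3 -c "
from h import *
go(np.array([476.8,230.3,117.4])+120*n,-n,-w)"
```

```text
t 12.07 pos [486.4 269.3 324.5] F [ 0.2  0.2 -0.7] grip 1.002 0.0 j [ 0.3   0.34  1.26 -0.    1.54  0.57]
move in tool axes [ 45.2   0.5 122.1]
turn [-0.001 -0.781 -0.006]
```

move_arm(moves=[{"translation": [22, 0, 0], "turn": [0, -0.05, 0], "hand": 1}, {"translation": [22, 0, 0], "turn": [0, -0.1, 0], "hand": 1}, {"translation": [0, 0, 0], "turn": [0, -0.11, 0], "hand": 1}, {"translation": [0, 0, 0], "turn": [0, -0.11, 0], "hand": 1}, {"translation": [0, 0, 0], "turn": [0, -0.11, 0], "hand": 1}, {"translation": [0, 0, 0], "turn": [0, -0.11, 0], "hand": 1}, {"translation": [0, 0, 0], "turn": [0, -0.11, 0], "hand": 1}, {"translation": [0, 0, 0], "turn": [0, -0.08, -0.006], "hand": 1}, {"translation": [0, 0, 0], "turn": [0, 0, 0], "hand": 1}])

```text
time_s: 12.82
eef_pos: [498.2, 312.7, 320.3]
ee_rot: [0.231, 0.733, 0.56, -0.308]
force: [-0.4, -0.4, -0.0]
grip_width: 1.0
grip_force: 0.0
```

```bash
python3 -c "
from h import *
go(np.array([476.8,230.3,117.4])+80*n,-n,-w)"
```

```text
t 12.82 pos [498.2 312.7 320.3] F [-0.4 -0.4 -0. ] grip 1.0 0.0 j [ 0.56  0.8   0.73 -0.61  2.16  0.62]
move in tool axes [ 83.9   1.9 123.3]
turn [-0.009  0.005  0.001]
```

move_arm(moves=[{"translation": [25, 0, 5], "turn": [-0.009, 0.005, 0], "hand": 1}, {"translation": [25, 1, 20], "turn": [0, 0, 0], "hand": 1}, {"translation": [25, 1, 25], "turn": [0, 0, 0], "hand": 1}, {"translation": [9, 0, 25], "turn": [0, 0, 0], "hand": 1}, {"translation": [0, 0, 25], "turn": [0, 0, 0], "hand": 1}, {"translation": [0, 0, 15], "turn": [0, 0, 0], "hand": 1}, {"translation": [0, 0, 8], "turn": [0, 0, 0], "hand": 1}, {"translation": [0, 0, 0], "turn": [0, 0, 0], "hand": 1}, {"translation": [0, 0, 0], "turn": [0, 0, 0], "hand": 1}])

```text
time_s: 13.57
eef_pos: [494.0, 285.0, 177.5]
ee_rot: [0.232, 0.736, 0.561, -0.299]
force: [-0.5, -0.0, 0.9]
grip_width: 0.999
grip_force: 0.0
```

```bash
python3 -c "
from h import *
go(np.array([476.8,230.3,117.4])-8*n,-n,-w)
c=capture('wrist');cv2.imwrite('pics/w2.png',c['image']);T=np.array(c['T_tool_cam'])
uv=np.stack(np.meshgrid(np.arange(0,640,2),np.arange(0,400,2)),-1).reshape(-1,2)
z=c['z_map'][uv[:,1],uv[:,0]];P=(rays(c,uv)*z[:,None])@T[:3,:3].T+T[:3,3]
hs=cv2.cvtColor(c['image'],cv2.COLOR_BGR2HSV)[uv[:,1],uv[:,0]]
m=(hs[:,1]<60)&(z>0)&(abs(P[:,0])<90)&(abs(P[:,1])<45)&(P[:,2]>40)&(P[:,2]<135);Q=P[m]
for zz in range(40,140,5):
  q=Q[(Q[:,2]>=zz)&(Q[:,2]<zz+5)]
  if len(q)>5:print(zz,len(q),np.percentile(q,[1,99],axis=0).round(1)[:,:2].tolist())
"
```

```text
t 13.57 pos [494.  285.  177.5] F [-0.5 -0.   0.9] grip 0.999 0.0 j [ 0.52  0.82  1.06 -0.54  1.83  0.8 ]
move in tool axes [ 1.2 -2.5 91.1]
turn [ 0.002 -0.009 -0.005]
80 3231 [[-54.9, -29.3], [68.3, 29.5]]
110 86 [[68.1, -33.3], [69.8, 33.7]]
```

View pics/w2.png

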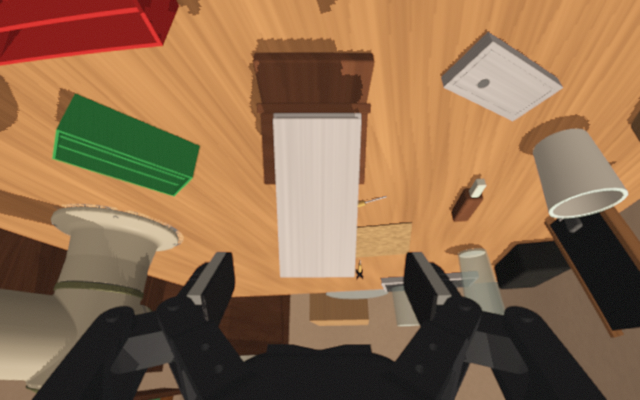

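The wrist view has the tin's bare underside at (275-360, 113-277), between the open fingers, with the lip side up. In tool axes its centre is x +6.7, y 0.1, with the underside 82 ahead and the skirt 112 ahead.

move_arm(grip_force=50, moves=[{"translation": [6, 0, 15], "turn": [0, -0.008, -0.003], "hand": 1}, {"translation": [0, 0, 20], "turn": [0, 0, 0], "hand": 1}, {"translation": [0, 0, 20], "turn": [0, 0, 0], "hand": 1}, {"translation": [0, 0, 15], "turn": [0, 0, 0], "hand": 1}, {"translation": [0, 0, 10], "turn": [0, 0, 0], "hand": 1}, {"translation": [0, 0, 7], "turn": [0, 0, 0], "hand": 1}, {"translation": [0, 0, 0], "turn": [0, 0, 0], "hand": 1}, {"translation": [0, 0, 0], "turn": [0, 0, 0], "hand": 1}])

```text
time_s: 14.28
eef_pos: [479.5, 230.2, 111.7]
ee_rot: [0.234, 0.733, 0.562, -0.303]
force: [-0.1, -0.1, 0.3]
grip_width: 0.995
grip_force: 0.0
```

```bash
python3 -c "
from h import *
go(np.array([476.8,230.3,117.4])-8*n,-n,-w)
c=capture('wrist');T=np.array(c['T_tool_cam'])
uv=np.stack(np.meshgrid(np.arange(0,640,2),np.arange(0,400,2)),-1).reshape(-1,2)
z=c['z_map'][uv[:,1],uv[:,0]];P=(rays(c,uv)*z[:,None])@T[:3,:3].T+T[:3,3]
hs=cv2.cvtColor(c['image'],cv2.COLOR_BGR2HSV)[uv[:,1],uv[:,0]]
m=(hs[:,1]<60)&(z>0)&(P[:,0]>5)&(P[:,0]<80)&(abs(P[:,1])<40)&(P[:,2]>-25)&(P[:,2]<35);Q=P[m]
for zz in range(-25,35,3):
  q=Q[(Q[:,2]>=zz)&(Q[:,2]<zz+3)]
  if len(q)>5:print(zz,len(q),np.median(q[:,2]),np.percentile(q,[1,99],axis=0).round(1)[:,:2].tolist())
"
```

```text
t 14.28 pos [479.5 230.2 111.7] F [-0.1 -0.1  0.3] grip 0.995 0.0 j [ 0.46  0.8   1.28 -0.56  1.63  0.86]
move in tool axes [-4.5 -2.7  4.4]
turn [ 0.003  0.    -0.001]
-7 2406 -4.430919368328887 [[5.5, -29.3], [61.9, 29.2]]
-4 1847 -3.592308131835779 [[5.9, -28.5], [62.4, 29.8]]
-1 28 -0.588450203310245 [[62.1, -26.9], [62.3, 28.7]]
2 35 4.033722700571246 [[62.3, -27.9], [62.6, 18.0]]
5 31 5.44618089519156 [[62.1, -19.3], [62.4, 29.0]]
8 17 10.35492548819522 [[62.4, -28.7], [62.6, 5.3]]
11 48 11.909427844602902 [[62.1, -24.0], [62.4, 29.4]]
17 49 18.78302797082293 [[62.3, -29.0], [62.6, 28.8]]
20 13 20.399504106535176 [[62.2, -3.2], [62.3, 27.4]]
23 122 25.509117222539743 [[61.6, -32.8], [64.7, 33.3]]
26 85 26.495028402583785 [[61.3, -33.2], [64.6, 33.4]]
```

move_arm(grip_force=50, moves=[{"translation": [0, 0, 2], "turn": [0, 0, 0], "hand": 0.85}, {"translation": [0, 0, 0], "turn": [0, 0, 0], "hand": 0.75}, {"translation": [0, 0, 0], "turn": [0, 0, 0], "hand": 0.7}, {"translation": [0, 0, 0], "turn": [0, 0, 0], "hand": 0.65}, {"translation": [0, 0, 0], "turn": [0, 0, 0], "hand": 0.55}, {"translation": [0, 0, 0], "turn": [0, 0, 0], "hand": 0.5}, {"translation": [0, 0, 0], "turn": [0, 0, 0], "hand": 0.5}])

```text
time_s: 14.92
eef_pos: [479.0, 228.9, 110.1]
ee_rot: [0.234, 0.733, 0.562, -0.303]
force: [0.2, 6.2, 3.9]
grip_width: 0.695
grip_force: 54.7
```

```bash
python3 -c "
from h import *
go(np.array([476.8,230.3,117.4])-8*n,-n,-w);s=sense();print(s['force']@n,s['force']@dn,s['force']@w)"
```

```text
t 14.92 pos [479.  228.9 110.1] F [0.2 6.2 3.9] grip 0.695 54.7 j [ 0.46  0.8   1.29 -0.56  1.63  0.86]
move in tool axes [-4.6 -2.5  2.3]
turn [ 0.003  0.    -0.001]
7.020990947480584 1.4378105864151602 1.453618916339269
```

move_arm(moves=[{"translation": [-0.7, 0, -0.5], "turn": [0, 0, 0], "hand": 0.5}, {"translation": [0, 0, -1], "turn": [0, 0, 0], "hand": 0.5}, {"translation": [0, 0, -2], "turn": [0, 0, 0], "hand": 0.5}, {"translation": [0, 0, -2], "turn": [0, 0, 0], "hand": 0.5}, {"translation": [0, 0, -2], "turn": [0, 0, 0], "hand": 0.5}, {"translation": [0, 0, -2], "turn": [0, 0, 0], "hand": 0.5}, {"translation": [0, 0, -2], "turn": [0, 0, 0], "hand": 0.5}, {"translation": [0, 0, 0], "turn": [0, 0, 0], "hand": 0.5}])

```text
time_s: 15.58
eef_pos: [480.9, 236.1, 118.6]
ee_rot: [0.234, 0.733, 0.562, -0.303]
force: [-0.7, 0.2, -1.7]
grip_width: 0.694
grip_force: 53.8
```

```bash
python3 -c "
from h import *
go(np.array([476.8,230.3,117.4])-8*n,-n,-w);s=sense();print(s['force']@n,s['force']@dn,s['force']@w)
c=capture('wrist');cv2.imwrite('pics/w3.png',c['image'][60:360,150:490])"
```

```text
t 15.58 pos [480.9 236.1 118.6] F [-0.7  0.2 -1.7] grip 0.694 53.8 j [ 0.47  0.8   1.26 -0.56  1.66  0.85]
move in tool axes [-3.9 -2.5 13.5]
turn [ 0.002  0.001 -0.001]
-1.18149491472472 1.1698195432496885 0.7094805833943431
```

View pics/w3.png

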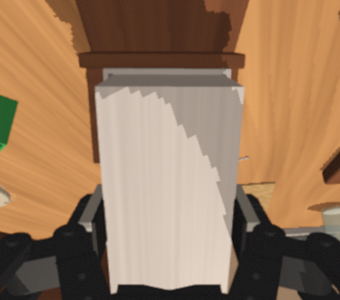

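The lid stays by the lip at (170,72), and the held load of 1.7 N matches the tin alone. I keep lifting along the normal.

move_arm(moves=[{"translation": [0, 0, -3], "turn": [0, 0, 0], "hand": 0.5}, {"translation": [0, 0, -3], "turn": [0, 0, 0], "hand": 0.5}, {"translation": [0, 0, -3], "turn": [0, 0, 0], "hand": 0.5}, {"translation": [0, 0, -3], "turn": [0, 0, 0], "hand": 0.5}, {"translation": [0, 0, -4], "turn": [0, 0, 0], "hand": 0.5}, {"translation": [0, 0, -4], "turn": [0, 0, 0], "hand": 0.5}, {"translation": [0, 0, -5], "turn": [0, 0, 0], "hand": 0.5}, {"translation": [0, 0, -6], "turn": [0, 0, 0], "hand": 0.5}, {"translation": [0, 0, -8], "turn": [0, 0, 0], "hand": 0.5}, {"translation": [0, 0, -10], "turn": [0, 0, 0], "hand": 0.5}])

```text
time_s: 16.47
eef_pos: [489.8, 269.8, 153.4]
ee_rot: [0.234, 0.733, 0.562, -0.304]
force: [0.5, 0.1, -1.9]
grip_width: 0.692
grip_force: 53.8
```

move_arm(moves=[{"translation": [0, 0, -20], "turn": [0, 0, 0], "hand": 0.5}, {"translation": [0, 0, -25], "turn": [0, 0, 0], "hand": 0.5}, {"translation": [0, 0, -25], "turn": [0, 0, 0], "hand": 0.5}, {"translation": [-20, 0, -20], "turn": [0, 0, 0], "hand": 0.5}, {"translation": [-20, 0, -20], "turn": [0, 0, 0], "hand": 0.5}, {"translation": [-20, 0, -20], "turn": [0, 0, 0], "hand": 0.5}])

```text
time_s: 16.97
eef_pos: [502.0, 318.0, 288.7]
ee_rot: [0.234, 0.733, 0.562, -0.304]
force: [0.2, 0.2, -2.3]
grip_width: 0.694
grip_force: 54.3
```

```bash
python3 -c "
from h import *
PS=np.load('PS.npy');PD=np.load('PD.npy')
for N,P in(('scene',PS),('side',PD)):
    c=np.load(N+'.npy',allow_pickle=True).item();h=cv2.cvtColor(c['image'],cv2.COLOR_BGR2HSV)
    g=np.linalg.norm(P[...,:2]-[458,-201],axis=2)<160
    a=np.median(h[195:200,350:370].reshape(-1,3),0) if N=='side' else np.median(h[160:175,290:310].reshape(-1,3),0)
    print(a)
    m=(g&(h[...,1]<a[1]+22)&(abs(P[...,2])<12)).astype(np.uint8)
    m=cv2.morphologyEx(m,cv2.MORPH_OPEN,np.ones((5,5)))
    k=max(cv2.findContours(m,0,2)[0],key=cv2.contourArea);q=plane(c,k[:,0,:],4)[:,:2].astype(np.float32);print(cv2.minAreaRect(q))
go([458,-201,150],np.array([0,0,-1.]),-w)
c=capture('wrist');cv2.imwrite('pics/w4.png',c['image'])
c=capture('scene');cv2.imwrite('pics/c4.png',cv2.resize(c['image'][180:330,320:470],(600,600),interpolation=2))"
```

```text
[ 14. 136. 212.]
((460.9745178222656, -196.83255004882812), (313.5823974609375, 316.7314758300781), 53.17079162597656)
[ 15.  121.  169.5]
((460.2987365722656, -185.2592010498047), (297.278564453125, 316.712158203125), 65.61161804199219)
t 16.97 pos [502.  318.  288.7] F [ 0.2  0.2 -2.3] grip 0.694 54.3 j [ 0.56  0.82  0.77 -0.59  2.1   0.66]
move in tool axes [-263.6   91.6  461.1]
turn [0.002 0.787 0.001]
```

View pics/c4.png

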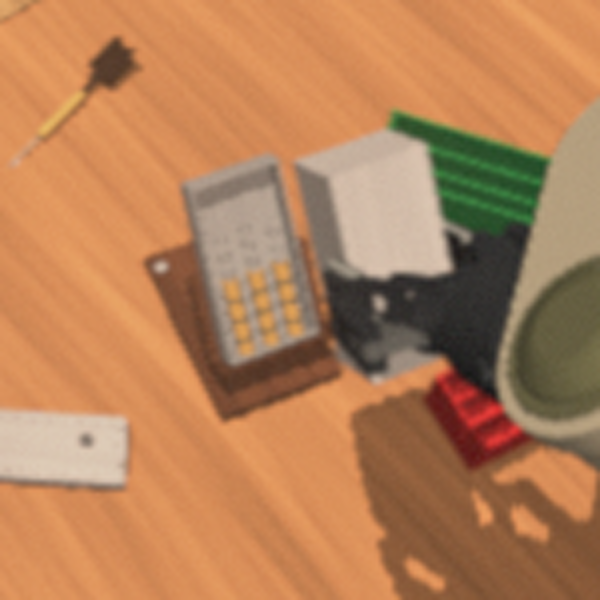

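The scene crop shows the lid lying in the cradle against the lip with all three brass barrels in it at about (240,310), (263,305) and (288,300). The tin is in the gripper.

move_arm(moves=[{"translation": [0, 0, 0], "turn": [0, 0.06, 0], "hand": 0.5}, {"translation": [0, 0, 0], "turn": [0, 0.11, 0], "hand": 0.5}, {"translation": [0, 0, 0], "turn": [0, 0.11, 0], "hand": 0.5}, {"translation": [0, 0, 0], "turn": [0, 0.11, 0], "hand": 0.5}, {"translation": [0, 0, 0], "turn": [0, 0.11, 0], "hand": 0.5}, {"translation": [0, 0, 0], "turn": [0, 0.11, 0], "hand": 0.5}, {"translation": [0, 0, 0], "turn": [0, 0.11, 0], "hand": 0.5}, {"translation": [0, 0, 0], "turn": [0, 0.066, 0], "hand": 0.5}, {"translation": [0, 0, 0], "turn": [0, 0, 0], "hand": 0.5}])

```text
time_s: 17.82
eef_pos: [502.1, 316.2, 287.6]
ee_rot: [0.0, 0.794, 0.608, 0.001]
force: [0.1, -0.5, -1.6]
grip_width: 0.688
grip_force: 54.3
```

```bash
python3 -c "
from h import *
for N,uv in(('scene',[(258,165),(303,138),(340,170),(295,199)]),('side',[(317,198),(345,172),(404,188),(372,225)])):
    c=np.load(N+'.npy',allow_pickle=True).item();q=plane(c,uv,4)[:,:2];print(q.round().tolist(),q.mean(0))
go([458,-201,250],np.array([0,0,-1.]),-w)"
```

```text
[[565.0, -291.0], [374.0, -298.0], [358.0, -111.0], [545.0, -106.0]] [ 460.5469735  -201.50835477]
[[569.0, -130.0], [556.0, -287.0], [363.0, -307.0], [380.0, -107.0]] [ 466.90787952 -207.80465073]
t 17.82 pos [502.1 316.2 287.6] F [ 0.1 -0.5 -1.6] grip 0.688 54.3 j [ 0.36  0.44  1.21 -0.    1.48  0.63]
move in tool axes [-510.8   92.4   37.3]
turn [ 0.002 -0.001 -0.001]
```

move_arm(moves=[{"translation": [-15, 3, 0], "turn": [0, 0, 0], "hand": 0.5}, {"translation": [-30, 5, 0], "turn": [0, 0, 0], "hand": 0.5}, {"translation": [-30, 5, 0], "turn": [0, 0, 0], "hand": 0.5}, {"translation": [-30, 5, 0], "turn": [0, 0, 0], "hand": 0.5}, {"translation": [-30, 5, 0], "turn": [0, 0, 0], "hand": 0.5}, {"translation": [-30, 5, 0], "turn": [0, 0, 0], "hand": 0.5}, {"translation": [-30, 5, 0], "turn": [0, 0, 0], "hand": 0.5}, {"translation": [-30, 5, 0], "turn": [0, 0, 0], "hand": 0.5}, {"translation": [-30, 5, 0], "turn": [0, 0, 0], "hand": 0.5}, {"translation": [-30, 6, 0], "turn": [0, 0, 0], "hand": 0.5}])

```text
time_s: 18.65
eef_pos: [475.4, 28.4, 287.3]
ee_rot: [0.001, 0.793, 0.609, -0.001]
force: [1.7, 0.1, -1.5]
grip_width: 0.692
grip_force: 54.2
```

move_arm(moves=[{"translation": [-30, 6, 0], "turn": [0, 0, 0], "hand": 0.5}, {"translation": [-30, 6, 0], "turn": [0, 0, 0], "hand": 0.5}, {"translation": [-30, 6, 5], "turn": [0, 0, 0], "hand": 0.5}, {"translation": [-30, 6, 10], "turn": [0, 0, 0], "hand": 0.5}, {"translation": [-30, 6, 10], "turn": [0, 0, 0], "hand": 0.5}, {"translation": [-30, 6, 15], "turn": [0, 0, 0], "hand": 0.5}, {"translation": [-20, 6, 20], "turn": [0, 0, 0], "hand": 0.5}, {"translation": [-10, 0, 20], "turn": [0, 0, 0], "hand": 0.5}, {"translation": [0, 0, 20], "turn": [0, 0, 0], "hand": 0.5}, {"translation": [0, 0, 0], "turn": [0, 0, 0], "hand": 0.5}])

```text
time_s: 19.48
eef_pos: [460.7, -183.8, 184.0]
ee_rot: [-0.003, 0.794, 0.609, -0.002]
force: [-1.5, -0.1, -3.7]
grip_width: 0.691
grip_force: 54.7
```

```bash
python3 -c "
from h import *
go([461,-202,48],np.array([0,0,-1.]),-w)"
```

```text
t 19.48 pos [ 460.7 -183.8  184. ] F [-1.5 -0.1 -3.7] grip 0.691 54.7 j [-0.62  0.32  1.67 -0.    1.16 -0.35]
move in tool axes [-17.6   6.  136. ]
turn [-0.007 -0.001  0.001]
```

move_arm(moves=[{"translation": [-9, 3, 20], "turn": [0, 0, 0], "hand": 0.5}, {"translation": [-8, 3, 25], "turn": [0, 0, 0], "hand": 0.5}, {"translation": [0, 0, 25], "turn": [0, 0, 0], "hand": 0.5}, {"translation": [0, 0, 20], "turn": [0, 0, 0], "hand": 0.5}, {"translation": [0, 0, 15], "turn": [0, 0, 0], "hand": 0.5}, {"translation": [0, 0, 12], "turn": [0, 0, 0], "hand": 0.5}, {"translation": [0, 0, 10], "turn": [0, 0, 0], "hand": 0.5}, {"translation": [0, 0, 0], "turn": [0, 0, 0], "hand": 0.5}, {"translation": [0, 0, 0], "turn": [0, 0, 0], "hand": 0.5}])

```text
time_s: 20.23
eef_pos: [464.1, -202.5, 61.3]
ee_rot: [0.001, 0.793, 0.609, -0.0]
force: [0.3, 0.6, -1.3]
grip_width: 0.691
grip_force: 54.8
```

```bash
python3 -c "
from h import *
go([461,-202,42],np.array([0,0,-1.]),-w)"
```

```text
t 20.23 pos [ 464.1 -202.5   61.3] F [ 0.3  0.6 -1.3] grip 0.691 54.8 j [-0.64  0.51  1.76 -0.    0.87 -0.38]
move in tool axes [-0.3 -3.2 19.3]
turn [0.001 0.001 0.002]
```

move_arm(moves=[{"translation": [0, 0, 6], "turn": [0, 0, 0], "hand": 0.5}, {"translation": [0, 0, 5], "turn": [0, 0, 0], "hand": 0.5}, {"translation": [0, 0, 4], "turn": [0, 0, 0], "hand": 0.5}, {"translation": [0, 0, 2], "turn": [0, 0, 0], "hand": 0.5}, {"translation": [0, 0, 0], "turn": [0, 0, 0], "hand": 0.5}, {"translation": [0, 0, 0], "turn": [0, 0, 0], "hand": 0.5}])

```text
time_s: 20.73
eef_pos: [463.7, -202.6, 43.9]
ee_rot: [0.001, 0.793, 0.609, 0.0]
force: [0.8, -0.6, -1.1]
grip_width: 0.685
grip_force: 54.8
```

move_arm(moves=[{"translation": [0, 0, 1], "turn": [0, 0, 0], "hand": 0.5}, {"translation": [0, 0, 0], "turn": [0, 0, 0], "hand": 0.5}, {"translation": [0, 0, 0], "turn": [0, 0, 0], "hand": 0.5}])

```text
time_s: 20.98
eef_pos: [463.8, -202.6, 43.0]
ee_rot: [0.001, 0.793, 0.609, 0.0]
force: [0.2, 0.1, -2.2]
grip_width: 0.692
grip_force: 54.8
```

move_arm(moves=[{"translation": [0, 0, 1], "turn": [0, 0, 0], "hand": 0.5}, {"translation": [0, 0, 0], "turn": [0, 0, 0], "hand": 0.5}, {"translation": [0, 0, 0], "turn": [0, 0, 0], "hand": 0.5}])

```text
time_s: 21.23
eef_pos: [463.8, -202.7, 42.8]
ee_rot: [0.001, 0.793, 0.609, 0.0]
force: [-4.3, 1.7, 8.6]
grip_width: 0.694
grip_force: 56.1
```

move_arm(moves=[{"translation": [0, 0, 0.7], "turn": [0, 0, 0], "hand": 0.5}, {"translation": [0, 0, 0], "turn": [0, 0, 0], "hand": 0.5}, {"translation": [0, 0, 0], "turn": [0, 0, 0], "hand": 0.5}])

```text
time_s: 21.48
eef_pos: [463.9, -202.7, 42.8]
ee_rot: [0.001, 0.793, 0.609, 0.0]
force: [-6.0, 3.6, 17.0]
grip_width: 0.691
grip_force: 57.0
```

Contact with the mat. Ease off 0.7 mm and release.

move_arm(moves=[{"translation": [0, 0, -0.7], "turn": [0, 0, 0], "hand": 0.5}, {"translation": [0, 0, 0], "turn": [0, 0, 0], "hand": 0.7}, {"translation": [0, 0, 0], "turn": [0, 0, 0], "hand": 0.75}, {"translation": [0, 0, 0], "turn": [0, 0, 0], "hand": 0.85}, {"translation": [0, 0, 0], "turn": [0, 0, 0], "hand": 1}, {"translation": [0, 0, 0], "turn": [0, 0, 0], "hand": 1}, {"translation": [0, 0, 0], "turn": [0, 0, 0], "hand": 1}, {"translation": [0, 0, -10], "turn": [0, 0, 0], "hand": 1}, {"translation": [0, 0, -15], "turn": [0, 0, 0], "hand": 1}])

```text
time_s: 22.23
eef_pos: [463.1, -202.2, 66.7]
ee_rot: [-0.0, 0.793, 0.609, -0.0]
force: [-0.5, -0.4, -1.2]
grip_width: 1.0
grip_force: 0.0
```

move_arm(moves=[{"translation": [0, 0, -25], "turn": [0, 0, 0], "hand": 1}, {"translation": [0, 0, -30], "turn": [0, 0, 0], "hand": 1}, {"translation": [0, 0, -30], "turn": [0, 0, 0], "hand": 1}, {"translation": [0, 0, -30], "turn": [0, 0, 0], "hand": 1}, {"translation": [0, 0, -30], "turn": [0, 0, 0], "hand": 1}, {"translation": [0, 0, -20], "turn": [0, 0, 0], "hand": 1}, {"translation": [0, 0, 0], "turn": [0, 0, 0], "hand": 1}, {"translation": [0, 0, 0], "turn": [0, 0, 0], "hand": 1}])

```text
time_s: 22.9
eef_pos: [463.5, -202.3, 233.1]
ee_rot: [0.002, 0.793, 0.609, 0.0]
force: [0.4, 0.3, -0.5]
grip_width: 1.0
grip_force: 0.0
```

```bash
python3 -c "
from h import *
c=capture('wrist');d=capture('scene');s=sense()
print(s['eef_pos'],s['force'])
P=np.stack(np.meshgrid(np.arange(0,640,2),np.arange(0,400,2)),-1).reshape(-1,2)
X=depthpts(c,P,s);m=(X[:,2]>40)&(X[:,2]<60)&(abs(X[:,0]-461)<120)&(abs(X[:,1]+202)<120);q=X[m];print(len(q),np.percentile(q[:,2],[2,50,98]),cv2.minAreaRect(q[:,:2].astype(np.float32)))
cv2.imwrite('pics/end.png',np.vstack([d['image'][100:340,150:470],cv2.resize(c['image'],(320,200))]))"
```

```text
[ 463.0362389  -202.01692842  231.22821817] [0.69555678 0.26614325 0.10191901]
1587 [44.82834722 46.64327291 48.23830184] ((463.9630432128906, -201.36294555664062), (124.72396850585938, 60.032875061035156), 74.7952651977539)
```

View pics/end.png

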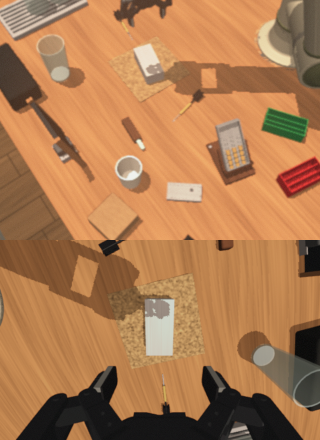

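The tin stands flat on the mat, at (148,62) in the upper half. The lid is in the cradle with the three barrels at (232,150), and the bystanders are in place.

```bash
python3 -c "
from rig import finish_job
print(finish_job())"
```

```text
the job is handed in; nothing more can be done
None
```

The job is handed in, at about 23 s on the clock: the lid lies in the cradle against the lip with all three barrels in it, and the empty tin stands mouth-down within a few millimetres of the mat's centre, as measured. Nothing dropped, and the other things look unmoved in the last picture. The hand-in returned no verdict.

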